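Set the height stop of a cheese portion gauge and lock it

ROBOT

A 6-joint arm with a two-finger parallel gripper is mounted at the origin on the work surface. World frame = base frame: x ahead of the robot, y to its left, z up, the work surface at z = 0. Lengths are in m, angles in rad, forces in N, time in s.
With the tool pointing down it reaches from about 0.375 to 0.925 m from the base axis. Payload 5.7 kg.
Tool frame: the origin (TCP) lies midway between the tips of the shut fingers; the grasp point (between the pads) lies 19 mm behind it; z points along the fingers, y is the direction in which the jaws open and shut (so a half turn about z gives the same grasp; the last joint's range is limited). The gripper opens to 85 mm and grips with 20 to 120 N. Pads are 22 mm wide; open, the fingers measure 114 mm over their backs; the gripper's body (76 mm by 85 mm) begins 54 mm behind the grasp point. The pads swing forward as they close: fully open they stand 13 mm farther back than shut.
Start: joints at [-1.327, 0.359, 1.51, -0, 1.272, -0.115], TCP at [0.211, -0.562, 0.231] pointing down, gripper open.
Joint ranges: [-2.97, 2.97], [-1.01, 2.36], [0.21, 2.38], [-0.96, 4.11], [0.2, 2.71], [-2.98, 2.98]. Speed limits (rad/s): [2.39, 2.39, 3.14, 3.14, 3.14, 3.14].

INTERFACE

Orientations are given as [roll, pitch, yaw] about the fixed x, y, z axes, in that order (R = Rz(yaw) Ry(pitch) Rx(roll)).
In Python, from workcell import manip gives the robot as it stands. Calls block until the motion is done:
- manip.movep(position, orientation): joint-space move of the TCP to a pose.
- manip.move_straight(position, velocity=0.15, orientation=None, until_force=None): straight line of the TCP; orientation=None keeps the orientation; velocity is the mean speed in m/s. With until_force (N) it stops when the force on the tool has changed by that much, and returns True; else False.
- manip.move_joints(angles): joint-space move.
- manip.ungrasp() and manip.clamp(newtons=None): open the fingers fully, or close them until they stop; newtons is the grip in N (None keeps the last).
- manip.dwell(seconds).
- manip.ik(position, orientation): joint angles nearest the present ones, or None.
- manip.grab_frame(name): name is "scene" or "top" or "wrist"; returns a dict with "pixels" (400x640x3 uint8, blue, green, red), "depth" (400x640 float32, m along the optical axis (not along the pixel's ray), 0 where there is no reading), "fov_y" (degrees; the focal length in pixels is half the picture's height over the tangent of half this angle, whatever the lens; pixels are square), "cx", "cy" (the principal point, pixels), "rvec" (rotation vector, rad) and "tvec" (3), from world to camera coordinates, as OpenCV has them; the wrist camera has in their place "T_tool_cam" (4x4, takes a point from camera to tool coordinates, whose origin is the TCP and whose axes are the flange's). Camera axes: x right, y down, z forward; pixel columns grow to the right and rows downward; lengths in m; the calibration is good to about 2 mm. The wrist camera is an equidistant fisheye: a pixel r from the principal point sees the ray r / f radians off the axis. A picture is of the moment at which its call begins: read the wrist's pose just before it.
A pose or a line that the arm cannot do raises manip.IKError and nothing moves.
- manip.job_done(): hands the job in, once; it reports no verdict.
Readings, each from a call of its own:
- manip.current_t(): time.
- manip.current_joint_pos(): joint angles.
- manip.current_joint_vel(): joint speeds.
- manip.current_effort(): joint torques, N m.
- manip.current_tool_pos(): TCP position.
- manip.current_ee_rot(): TCP orientation.
- manip.current_contact_force(): force on the tool from outside, world axes, zero at the start.
- manip.current_torque(): the same for the moment, N m.
- manip.current_finger_gap(): opening from 0.0 (shut) to 1.0 (fully open).
Only numpy, scipy, OpenCV 4.12 (cv2) and the standard library are available. Lean on these libraries where they do the work, as an engineer would, in place of code of your own. Each camera call takes 0.05 s, during which the arm holds its last target.

TASK

The stop of the portion gauge must be reset to its setting disc: loosen the lock ring with its lever, wind the handwheel clockwise until the sprung foot just rests on the white disc with a light but definite pressure (never crush it down hard), then swing the lock ring's lever back until it is firmly tight again and let go. Do not knock the tall cheese or the bottle about.

Things in the scene. Friction and masses are not known exactly. Their poses are not given: they have to be found in the camera images.
- gauge: Portion gauge, a bench fixture fixed to the table: a steel base plate (170 x 200 x 12 mm), a grey column at its -y edge and a grey head (70 mm wide in x, underside 98 mm, top 125 mm above the table) that overhangs the plate. Origin: on the table, on the vertical axis shared by the handwheel, the lock ring, the screw, the foot and the disc; z up. The lock ring (60 mm across) sits at 129 to 143 mm height, the bare aluminium handwheel (84 mm across) above it at 150 to 160 mm.
- ring_handle (a point): Grip point on the upright round black handle at the end of the lock ring's lever: 14 mm diameter, from 138 to 198 mm height above the table, 95 mm from the gauge's axis; the point lies on its centre line at 175 mm height. The lever itself is a 10 mm bar at 136 mm height. About 5 N across the lever moves the handle when loose, about 7 to 9 N when tight.
- wheel_handle (a point): Grip point on the upright round black crank handle of the handwheel: 14 mm diameter, rising from the wheel's top at 160 mm to 203 mm above the table, 34 mm from the gauge's axis; the point lies on its centre line at 183 mm height. The handle is fixed to the wheel and does not spin on its own. Turning it freely takes about 2 N across the crank; each 10 N of foot pressure adds about 1.8 N. Locked, it does not turn.
- lock_ring (a joint): Turn of the lock ring in rad, growing as it turns clockwise seen from above (tightening). 0 to 0.75 is loose; from 0.75 it bites ever harder and the wheel is held; 1.05 and more is firmly tight; end stop at 1.5. It stays where it is left. At 0 the lever points along the gauge's (-x, +y) diagonal, at 1.2 about along +y (21 degrees past it towards +x).
- wheel (a joint): Turn of the handwheel in rad, growing clockwise seen from above, 0 to 3.3; 1 rad clockwise lowers the screw and foot by 6 mm. At 0 the crank handle points along the gauge's +x. The disc is met somewhere between 1.1 and 2.8 rad.
- foot: Flat round steel foot (50 mm diameter, 8 mm thick) under the screw; origin at the centre of its underside. It is sprung: it yields upward 1 mm for every 25 N. A light pressure here is 10 to 40 N; 75 N spoils the setting. Let go while the ring is loose, the wheel springs back until about 10 N is left, and holds that.
- pedestal: Steel pedestal (80 mm diameter) on the base plate under the foot, carrying the white plastic setting disc (95 mm diameter, 22 mm thick) on a stack of shims. Origin at the pedestal's underside, 12 mm above the table, on the axis. The height of the disc's top is not measured: it lies somewhere from 42 to 50 mm above the table.
- cheese_tall_center (a point): Centre of the tall loose cheese standing beside the gauge (92 mm diameter, 150 mm tall); to be left alone.
- spray_mid (a point): Half-way up the loose clear plastic bottle standing beside the gauge (64 mm diameter, 170 mm tall); to be left alone.

How it is judged:
On the way, in this order (a step that is already met when the one before it is completed fails the run):
1. the lock ring is loosened (below 0.75 rad) (value of joint lock_ring below 0.75 rad), for 0.1 s.
2. with the ring still loose, the foot presses on the setting disc with 4 to 50 N (value of joint lock_ring below 0.8 rad and contact force between foot and pedestal between 4 and 50 N), for 0.2 s.
At the end, for the whole second after the job is handed in: The lock ring is tight again (1.05 rad or more) and at rest, and the foot rests on the setting disc with a pressure of 4 to 50 N; the robot has let go (value of joint lock_ring above 1.05 rad and contact force between foot and pedestal between 4 and 50 N and velocity of joint lock_ring between -0.05 and 0.05 rad/s and velocity of joint wheel between -0.05 and 0.05 rad/s); the robot touches nothing.
It fails at once if the foot is driven into the disc with more than 75 N (contact force between foot and pedestal above 75 N).
It fails at once if the tall cheese is moved more than 20 mm (distance of cheese_tall_center from where it was at the start of the episode above 0.02 m).
It fails at once if the bottle is moved more than 20 mm (distance of spray_mid from where it was at the start of the episode above 0.02 m).
It also fails if it takes over 67 s, if anything falls off the work surface, if the arm or the gripper's body presses on something with over 40 N, if the wrist force passes 120 N, or if a joint passes its speed limit or range.

## Working session

There is one attempt and no reset: what is moved stays moved. The work goes in short steps, each a Python script; the robot and the scene stay as the last script left them, time stands still between calls to the robot, and variables do not carry over. Pictures are saved under pics/ and viewed, and the job is handed in when it is done.

```bash
ls; mkdir -p pics; python3 - <<'E'
from workcell import manip
import cv2,pickle
print(manip.current_t())
D={}
for n in ["scene","top","wrist"]:
    if n=="wrist": D["tp"]=(manip.current_tool_pos(),manip.current_ee_rot())
    f=manip.grab_frame(n);D[n]=f
    cv2.imwrite(f"pics/{n}0.png",f["pixels"])
    print(n,{k:v for k,v in f.items() if k not in("pixels","depth")})
pickle.dump(D,open("d0.pkl","wb"))
print(manip.current_t(),manip.current_ee_rot(),manip.current_finger_gap())
E
```

```text
pics
0.0
scene {'fov_y': 57.755713284034044, 'cx': 322.8715603361637, 'cy': 197.21105988446885, 'rvec': array([ 0.67376693,  2.53433169, -1.25229967]), 'tvec': array([ 0.50954405, -0.05033939,  1.19316512])}
top {'fov_y': 49.98310644218779, 'cx': 317.8802959850693, 'cy': 187.3198408476841, 'rvec': array([ 2.20888693, -2.19458806,  0.0636378 ]), 'tvec': array([-0.0148489 ,  0.55397244,  1.15897415])}
wrist {'fov_y': 65.70646984690485, 'cx': 318.15447032715934, 'cy': 193.4472020909875, 'T_tool_cam': array([[-9.23281610e-05, -9.54906968e-01, -2.96905159e-01,
         7.67135979e-02],
       [ 9.99999988e-01, -1.26126646e-04,  9.46802461e-05,
         5.59350255e-04],
       [-1.27858479e-04, -2.96905146e-01,  9.54906968e-01,
        -1.41535244e-01],
       [ 0.00000000e+00,  0.00000000e+00,  0.00000000e+00,
         1.00000000e+00]])}
0.15 [-3.14014887e+00 -1.62238342e-04  3.58816045e-01] 1.0063522613647495
```

View pics/scene0.png

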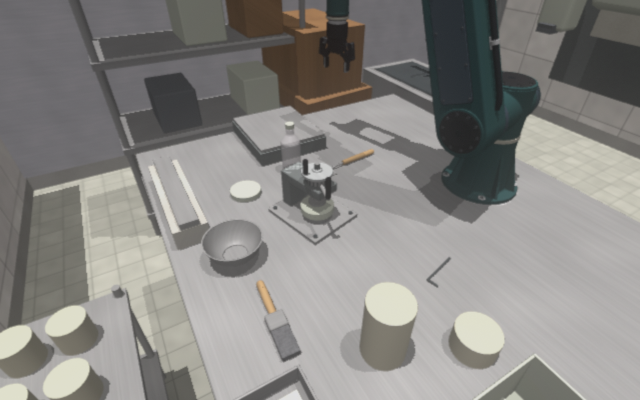

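View pics/top0.png

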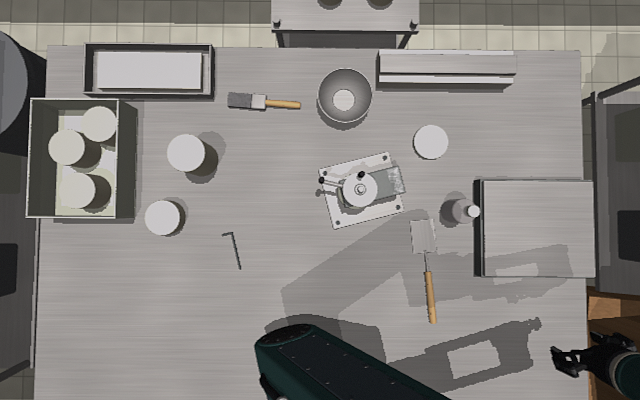

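View pics/wrist0.png

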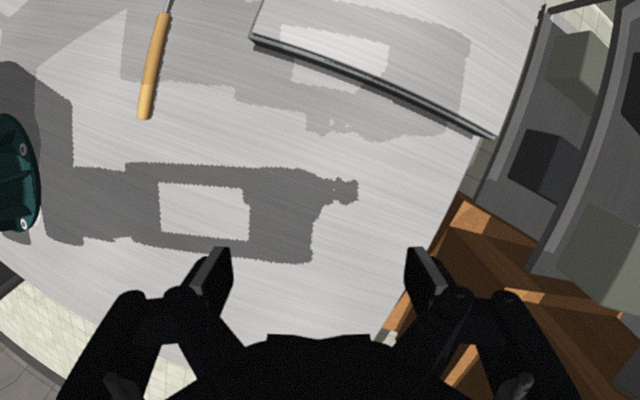

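The scene view shows the gauge near (318,190). In the top view the handwheel is at (360,188), with dark handles near (321,180) and (361,174), the column to the right, and the bottle at (460,210). I'll zoom in next.

```bash
cat > h.py <<'E'
import numpy as np, cv2
def K(f):
    F=200/np.tan(np.radians(f["fov_y"])/2); return np.array([[F,0,f["cx"]],[0,F,f["cy"]],[0,0,1.]])
def cam(f):
    R=cv2.Rodrigues(f["rvec"])[0]; return R,f["tvec"],-R.T@f["tvec"]
def plane(f,u,v,z):
    R,t,c=cam(f); d=R.T@np.linalg.solve(K(f),[u,v,1.]); return c+d*(z-c[2])/d[2]
def proj(f,P):
    return cv2.projectPoints(np.array([P],float),f["rvec"],f["tvec"],K(f),None)[0].ravel()
E
python3 - <<'E'
import pickle,cv2,numpy as np
from h import *
D=pickle.load(open("d0.pkl","rb"))
t=D["top"];s=D["scene"]
a=cv2.resize(t["pixels"][140:240,300:420],None,fx=6,fy=6,interpolation=cv2.INTER_CUBIC); cv2.imwrite("pics/topz.png",a)
a=cv2.resize(s["pixels"][110:250,250:390],None,fx=4.2,fy=4.2,interpolation=cv2.INTER_CUBIC); cv2.imwrite("pics/scez.png",a)
for n,u,v,z in [("wheel",360,188,.16),("ringh",321,180,.198),("crank",361,174,.203)]: print(n,plane(t,u,v,z))
print(cam(t)[2],cam(s)[2])
E
```

```text
wheel [ 0.54604001 -0.11063675  0.16      ]
ringh [ 0.5620893 -0.0165758  0.198    ]
crank [ 0.57619698 -0.10824568  0.203     ]
[ 4.97615431e-01 -1.09390702e-04  1.18435886e+00] [0.93443783 0.59197273 0.67985765]
```

View pics/topz.png

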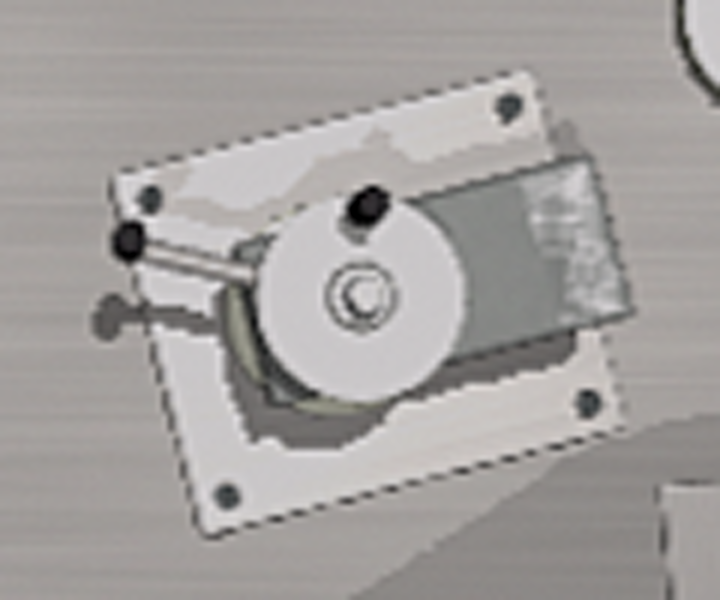

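View pics/scez.png

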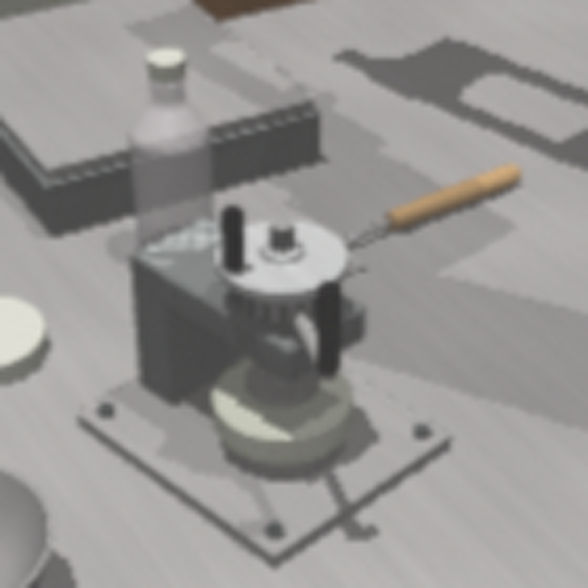

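```bash
python3 - <<'E'
import pickle,cv2,numpy as np
from h import *
D=pickle.load(open("d0.pkl","rb"))
t=D["top"];s=D["scene"]
q=lambda X,Y:(300+(X+.5)/6-.5,140+(Y+.5)/6-.5)
C=[plane(t,*q(*c),.012)[:2] for c in [(110,178),(530,72),(625,430),(207,537)]]
C=np.array(C);print(C)
for i in range(4): e=C[(i+1)%4]-C[i]; print(np.linalg.norm(e),np.degrees(np.arctan2(e[1],e[0])))
print("plate centre",C.mean(0))
W=plane(t,*q(362,297),.16);print("wheel",W)
scr=plane(t,*q(363,295),.172);print("hub",scr)
cr=plane(t,*q(368,205),.203);rh=plane(t,*q(130,241),.198)
for n,p in(("cr",cr),("rh",rh)): d=p-W;print(n,p,np.hypot(d[0],d[1]),np.degrees(np.arctan2(d[1],d[0])))
# scene handles tops
g=lambda X,Y:(250+(X+.5)/4.2-.5,110+(Y+.5)/4.2-.5)
for n,X,Y,z in(("cr",233,210,.203),("rh",329,287,.198),("wheel",283,257,.16)): print("scene",n,plane(s,*g(X,Y),z))
# bottle & cheese
for n,u,v,z in(("bottlecap",473,211,.17),("cheese",184,152,.15)):print(n,plane(t,u,v,z))
E
```

```text
[[ 0.60371477 -0.01105359]
 [ 0.65384766 -0.20332933]
 [ 0.49021276 -0.24642047]
 [ 0.44053297 -0.05611343]]
0.19870396889130434 -75.38637801295644
0.16921355563269666 -165.24683558303857
0.19668465225253706 104.63059201714276
0.1692887703122727 15.436571155136965
plate centre [ 0.54707704 -0.12922921]
wheel [ 0.54344437 -0.11044119  0.16      ]
hub [ 0.54369897 -0.1095419   0.172     ]
cr [ 0.57677109 -0.10805336  0.203     ] 0.0334121552643134 4.098180148418054
rh [ 0.56267034 -0.01714838  0.198     ] 0.09525327079647773 78.35539208929325
scene cr [ 0.58038129 -0.10543118  0.203     ]
scene rh [ 0.56814113 -0.01328629  0.198     ]
scene wheel [ 0.54734292 -0.10359741  0.16      ]
bottlecap [ 0.49281831 -0.37761297  0.17      ]
cheese [0.63071836 0.31401864 0.15      ]
```

```bash
cat >> h.py <<'E'
def wray(f,pos,rot,u,v):
    from scipy.spatial.transform import Rotation as Ro
    F=200/np.tan(np.radians(f["fov_y"])/2); a=np.array([u-f["cx"],v-f["cy"]]); r=np.hypot(*a); th=r/F
    d=np.array([*(a/max(r,1e-9)*np.sin(th)),np.cos(th)])
    T=f["T_tool_cam"]; R=Ro.from_euler("xyz",rot).as_matrix()
    return R@T[:3,3]+pos, R@T[:3,:3]@d
def wplane(f,pos,rot,u,v,z):
    c,d=wray(f,np.array(pos),rot,u,v); return c+d*(z-c[2])/d[2]
def wproj(f,pos,rot,P):
    from scipy.spatial.transform import Rotation as Ro
    F=200/np.tan(np.radians(f["fov_y"])/2)
    R=Ro.from_euler("xyz",rot).as_matrix();T=f["T_tool_cam"]
    p=T[:3,:3].T@(R.T@(np.array(P)-pos)-T[:3,3]); r=np.hypot(p[0],p[1]);th=np.arctan2(r,p[2])
    return np.array([f["cx"],f["cy"]])+F*th*p[:2]/r
E
python3 - <<'E'
from workcell import manip
import cv2,pickle,numpy as np
p=np.array(manip.current_tool_pos())
manip.movep([0.555,-0.06,0.31],[np.pi,0,1.37])
tp=(manip.current_tool_pos(),manip.current_ee_rot());f=manip.grab_frame("wrist")
pickle.dump((tp,f),open("w1.pkl","wb"));cv2.imwrite("pics/w1.png",f["pixels"])
print(manip.current_t(),tp,manip.current_contact_force(),manip.current_joint_pos())
E
```

```text
2.3917 (array([ 0.55492242, -0.06092106,  0.30983352]), array([-3.14139913e+00,  3.84546244e-04,  1.36870567e+00])) [ 0.66465501 -0.87583088  0.4313319 ] [-2.32916981e-01  2.36400855e-01  1.49004893e+00 -2.59521236e-04
  1.41535214e+00 -3.06573568e-02]
```

View pics/w1.png

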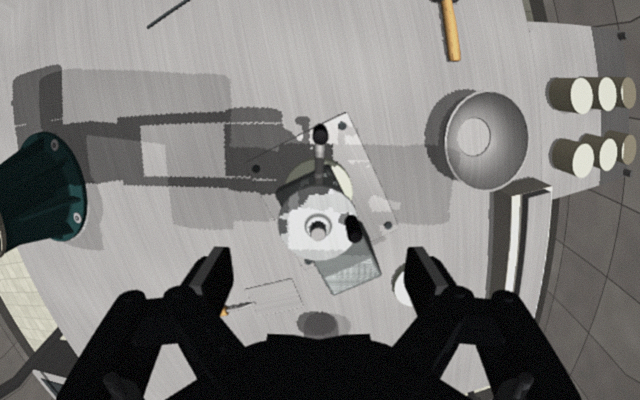

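The wrist view shows the ring handle near (320,133), the hub near (318,226) and the crank handle near (353,228).

```bash
python3 - <<'E'
import pickle,cv2
tp,f=pickle.load(open("w1.pkl","rb"))
cv2.imwrite("pics/w1z.png",cv2.resize(f["pixels"][105:305,240:400],None,fx=4,fy=3,interpolation=cv2.INTER_CUBIC) if 0 else cv2.resize(f["pixels"][105:255,260:400],None,fx=4,fy=4,interpolation=cv2.INTER_CUBIC))
E
```

```text
(no output)
```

View pics/w1z.png

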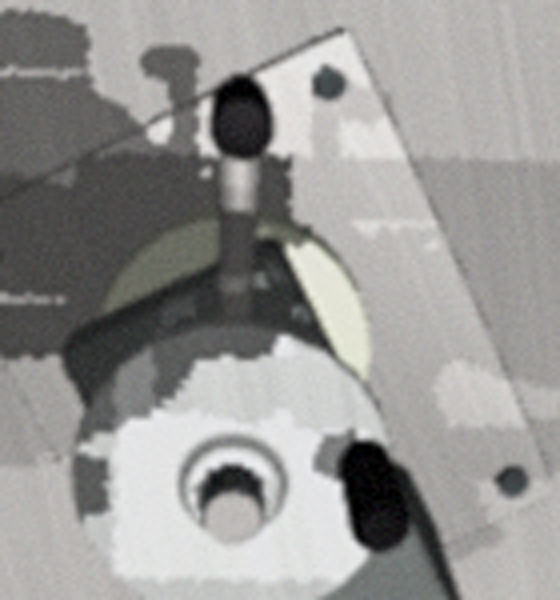

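```bash
python3 - <<'E'
import pickle,numpy as np
from h import *
tp,f=pickle.load(open("w1.pkl","rb"))
q=lambda X,Y:(260+(X+.5)/4-.5,105+(Y+.5)/4-.5)
W=wplane(f,*tp,*q(233,487),.16);print("wheel",W)
for n,X,Y,z in(("rh",243,128,.198),("cr top",380,522,.203),("cr base",366,466,.16)):
    p=wplane(f,*tp,*q(X,Y),z);d=p-W;print(n,p,np.hypot(d[0],d[1]),np.degrees(np.arctan2(d[1],d[0])))
# reproject check with model guesses
for n,A in (("top",(.5434,-.1104)),("W",W[:2])):
  for P in [(*A,.16)]+[(A[0]+.034*np.cos(np.radians(4)),A[1]+.034*np.sin(np.radians(4)),z) for z in(.16,.203)]+[(A[0]+.095*np.cos(np.radians(78.4)),A[1]+.095*np.sin(np.radians(78.4)),z) for z in(.138,.198)]:
    u=wproj(f,*tp,P);print(n,P[2],np.round((u-[260,105]+.5)*4-.5))
E
```

```text
wheel [ 0.54559087 -0.11022814  0.16      ]
rh [ 0.56688503 -0.01668602  0.198     ] 0.09593522822808043 77.17559147752544
cr top [ 0.57952638 -0.10698964  0.203     ] 0.034089685039141865 5.451276849569411
cr base [ 0.57997727 -0.11146155  0.16      ] 0.03440851869531386 -2.054279936079433
top 0.16 [225. 489.]
top 0.16 [354. 456.]
top 0.203 [371. 528.]
top 0.138 [225. 106.]
top 0.198 [223. 135.]
W 0.16 [233. 487.]
W 0.16 [362. 454.]
W 0.203 [381. 525.]
W 0.138 [233. 104.]
W 0.198 [233. 132.]
```

```bash
cat >> h.py <<'E'
A=np.array([0.5456,-0.110])
def pt(deg,r,z): 
    a=np.radians(deg); return [A[0]+r*np.cos(a),A[1]+r*np.sin(a),z]
def tang(manip,deg):
    """force on tool: (clockwise-tangential, radial, z)"""
    a=np.radians(deg); F=np.array(manip.current_contact_force()); return np.round([F@[np.sin(a),-np.cos(a),0],F@[np.cos(a),np.sin(a),0],F[2]],2)
def est(manip):
    p=np.array(manip.current_tool_pos())[:2]-A; return np.degrees(np.arctan2(p[1],p[0])),np.hypot(*p)
E
python3 - <<'E'
from workcell import manip
import cv2,pickle
from h import *
o=lambda d:[np.pi,0,np.radians(d)]
d=77.3
manip.movep(pt(d,.095,.245),o(d))
f=manip.grab_frame("wrist");cv2.imwrite("pics/w2.png",f["pixels"])
print(manip.current_t())
print(manip.move_straight(pt(d,.095,.161),0.08,until_force=8))
f=manip.grab_frame("wrist");cv2.imwrite("pics/w3.png",f["pixels"])
print(manip.current_t(),manip.current_tool_pos(),manip.current_contact_force())
E
```

```text
2.85
False
4.1 [ 0.56701862 -0.01738791  0.16163497] [0.12828949 0.36203179 0.28097522]
```

View pics/w3.png

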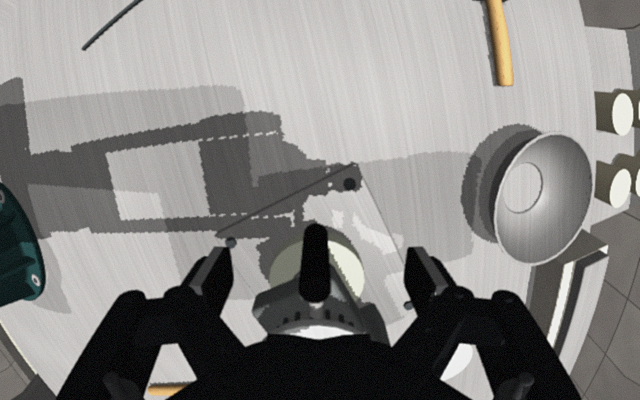

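The ring handle (315,265) sits centred between the open fingers (230 and 405). Next I'll clamp it and swing it loose.

```bash
python3 - <<'E'
from workcell import manip
import cv2,pickle
from h import *
o=lambda d:[np.pi,0,np.radians(d)]
d=77.3
manip.clamp(40)
print("gap",manip.current_finger_gap(),tang(manip,d),est(manip))
for d in (83,90,98,106,114,122,128):
    manip.move_straight(pt(d,.095,.161),0.06,orientation=o(d))
    e=est(manip);print(d,np.round(e,4),tang(manip,d),round(manip.current_t(),2))
f=manip.grab_frame("top");cv2.imwrite("pics/t2.png",cv2.resize(f["pixels"][120:260,270:440],None,fx=4,fy=4))
manip.ungrasp()
print(tang(manip,d),est(manip),manip.current_t())
z=manip.current_tool_pos()
f=manip.grab_frame("wrist");cv2.imwrite("pics/w4.png",f["pixels"])
manip.move_straight([z[0],z[1],.245],.12)
print(manip.current_t())
f=manip.grab_frame("scene");cv2.imwrite("pics/s2.png",cv2.resize(f["pixels"][110:250,250:390],None,fx=4.2,fy=4.2))
E
```

```text
gap 0.15262234496187238 [-1.84  0.85  2.8 ] (np.float64(77.48966559294084), np.float64(0.0950286017830307))
83 [83.2481  0.0951] [-2.42  1.46  3.54] 5.07
90 [90.0837  0.0953] [-2.39  1.88  4.32] 5.41
98 [9.79681e+01 9.54000e-02] [-1.62  5.27  4.43] 5.78
106 [1.059587e+02 9.550000e-02] [-0.44  5.83  5.54] 6.16
114 [1.140065e+02 9.560000e-02] [-0.15  5.79  6.39] 6.53
122 [1.220672e+02 9.570000e-02] [-0.35  5.86  6.67] 6.91
128 [1.280918e+02 9.570000e-02] [0.09 6.86 7.24] 7.22
[ 0.16 -0.63  0.03] (np.float64(127.99707183269199), np.float64(0.0949616959587154)) 7.975
8.875
```

View pics/w4.png

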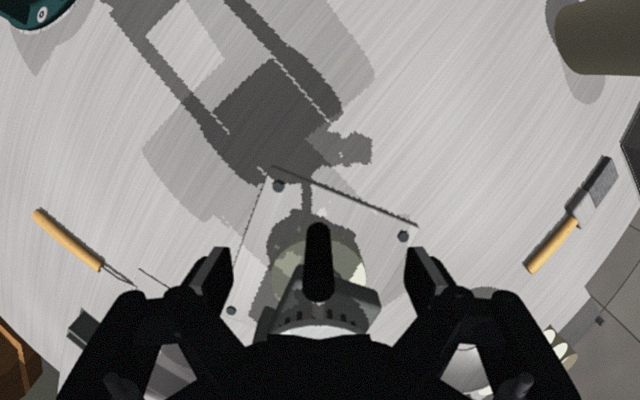

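View pics/s2.png

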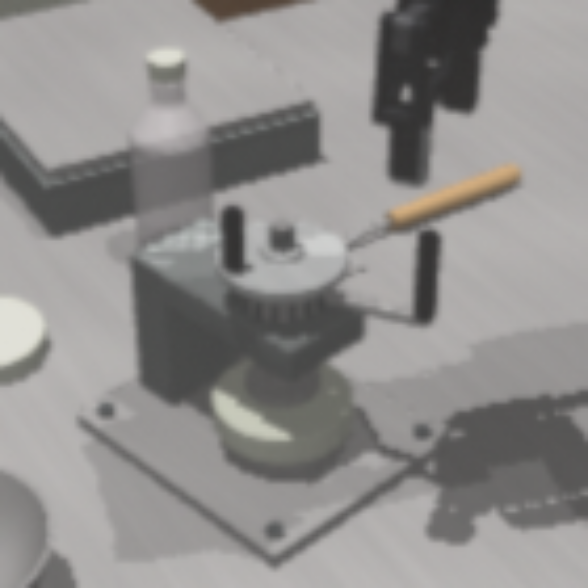

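The ring is loose: lever at about 128°, so roughly 0.38 rad. Next is the crank.

```bash
sed -i 's/^A=.*/A=np.array([0.5448,-0.110])/' h.py; python3 - <<'E'
from workcell import manip
import cv2,pickle
from h import *
o=lambda d:[np.pi,0,np.radians(d+180)]
d=4
manip.movep(pt(d,.034,.25),o(d))
print(manip.move_straight(pt(d,.034,.168),0.08,until_force=8))
f=manip.grab_frame("wrist");cv2.imwrite("pics/w5.png",f["pixels"])
print(manip.current_t(),manip.current_tool_pos(),manip.current_contact_force(),manip.current_joint_pos())
E
```

```text
False
11.15 [ 0.57922016 -0.10777509  0.16867403] [-0.37264995 -0.49447776 -0.53774274] [-3.01187544e-01  4.04755076e-01  1.60792438e+00  1.39194131e-05
  1.12756946e+00 -1.94183016e+00]
```

View pics/w5.png

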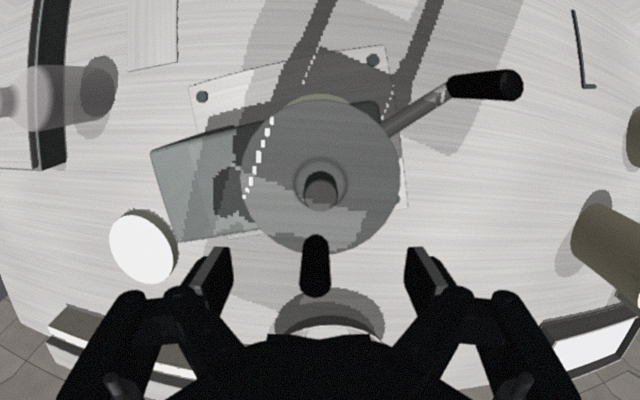

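```bash
cat > wind.py <<'E'
from workcell import manip
from h import *
import sys
o=lambda d:[np.pi,0,np.radians(d+180)]
def step(d,v=.03,uf=None):
    hit=manip.move_straight(pt(d,.034,.168),v,orientation=o(d),until_force=uf)
    m=tang(manip,d); manip.dwell(.15)
    e=est(manip);print(d,"wheel %.2f"%np.radians(15-e[0]),"r %.4f"%e[1],"moving",m,"rest",tang(manip,d),hit,round(manip.current_t(),2),flush=True)
    return hit
E
python3 - <<'E'
from wind import *
manip.clamp(40)
print(manip.current_finger_gap(),tang(manip,4),est(manip))
for d in (-6,-16,-26,-36,-43): step(d)
for d in (-48,-53): 
    if step(d,uf=8): break
E
```

```text
0.15219614031867085 [0.95 1.11 1.55] (np.float64(3.4468773840422116), np.float64(0.034222824552267335))
-6 wheel 0.38 r 0.0341 moving [ 3.78 -0.27  2.88] rest [ 4.46 -0.62  1.98] False 12.31
-16 wheel 0.55 r 0.0340 moving [4.47 0.52 3.36] rest [5.37 0.04 4.86] False 12.81
-26 wheel 0.72 r 0.0339 moving [5.27 0.29 4.74] rest [ 4.64 -0.9   4.94] False 13.31
-36 wheel 0.90 r 0.0338 moving [5.2  0.45 5.57] rest [ 4.93 -0.07  4.81] False 13.81
-43 wheel 1.02 r 0.0338 moving [5.02 0.41 5.45] rest [6.01 1.21 5.41] False 14.25
-48 wheel 1.11 r 0.0337 moving [4.74 0.78 5.63] rest [6.2  0.9  5.95] False 14.65
-53 wheel 1.20 r 0.0337 moving [4.72 0.5  6.62] rest [ 5.18 -0.18  6.72] False 15.05
```

```bash
python3 - <<'E'
from wind import *
def avg(d): 
    v=[]
    for _ in range(8): v.append(tang(manip,d)); manip.dwell(.02)
    return np.mean(v,0)
b=None
for d in range(-58,-150,-5):
    if step(d,uf=8): print("guard");break
    a=avg(d); print("   avg",np.round(a,2), np.round(manip.current_torque(),2))
    if b is None: b=5.2
    if abs(a[0]-b)>2.2: print("CHANGE");break
E
```

```text
-58 wheel 1.29 r 0.0337 moving [4.77 1.61 6.16] rest [5.13 1.37 6.7 ] False 15.45
   avg [5.45 1.54 6.48] [-0.57  0.52  0.07]
-63 wheel 1.38 r 0.0336 moving [4.45 1.75 6.19] rest [5.96 1.42 5.74] False 15.98
   avg [5.55 1.46 6.54] [-0.58  0.54  0.12]
-68 wheel 1.47 r 0.0336 moving [6.   1.14 6.24] rest [4.58 1.79 6.75] False 16.52
   avg [5.44 2.04 6.7 ] [-0.63  0.58  0.07]
-73 wheel 1.56 r 0.0336 moving [5.58 2.33 7.33] rest [5.8  1.36 6.59] False 17.05
   avg [5.42 2.1  6.76] [-0.54  0.6   0.11]
-78 wheel 1.64 r 0.0336 moving [4.83 3.11 6.92] rest [4.87 2.75 6.7 ] False 17.58
   avg [4.62 2.36 6.98] [-0.53  0.53  0.17]
-83 wheel 1.73 r 0.0337 moving [4.01 3.28 6.69] rest [4.77 2.28 6.72] False 18.12
   avg [4.06 2.4  6.57] [-0.42  0.49  0.17]
-88 wheel 1.81 r 0.0336 moving [2.73 2.4  6.32] rest [3.93 2.78 6.63] False 18.65
   avg [3.48 2.97 6.11] [-0.39  0.48  0.23]
-93 wheel 1.87 r 0.0340 moving [-0.13  3.32  3.62] rest [-0.69  2.99  2.98] False 19.18
   avg [-1.39  2.85  3.37] [-0.45 -0.15  0.17]
CHANGE
```

```bash
python3 - <<'E'
from wind import *
f=manip.grab_frame("scene");cv2.imwrite("pics/s3.png",cv2.resize(f["pixels"][110:250,250:390],None,fx=4.2,fy=4.2,interpolation=cv2.INTER_CUBIC))
f=manip.grab_frame("wrist");cv2.imwrite("pics/w6a.png",f["pixels"])
manip.ungrasp(); print(est(manip),tang(manip,-93),manip.current_t())
f=manip.grab_frame("wrist");cv2.imwrite("pics/w6.png",f["pixels"])
E
python3 -c "
import cv2,numpy as np
a=cv2.imread('pics/w6a.png')[150:320,200:440];b=cv2.imread('pics/w6.png')[150:320,200:440]
cv2.imwrite('pics/w6c.png',cv2.resize(np.hstack([a,b]),None,fx=1.6,fy=1.6))"
```

```text
(np.float64(-93.08460405980605), np.float64(0.03397286175431965)) [-0.1   0.58 -0.26] 20.1167
```

View pics/w6c.png

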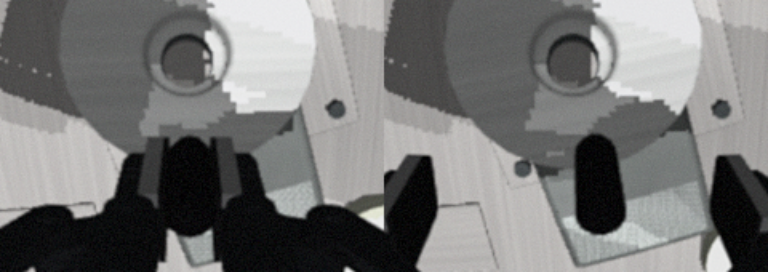

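View pics/s3.png

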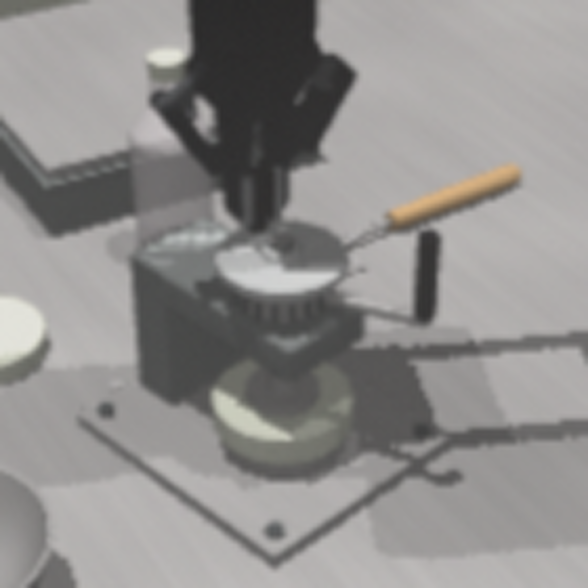

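```bash
python3 - <<'E'
from wind import *
tp=(manip.current_tool_pos(),manip.current_ee_rot());f=manip.grab_frame("wrist")
m=(f["pixels"].max(2)<40).astype(np.uint8); m[:230]=0;m[300:]=0;m[:,:300]=0;m[:,360:]=0
n,l,s,c=cv2.connectedComponentsWithStats(m); i=1+np.argmax(s[1:,4]); print("blob",c[i],s[i])
for d in (-93,-90,-87,-84,-80): print(d,[np.round(wproj(f,*tp,pt(d,.034,z)),1).tolist() for z in(.16,.203)])
E
```

```text
blob [333.57396825 265.64952381] [ 320  234   31   62 1575]
-93 [[316.5, 245.2], [316.1, 291.5]]
-90 [[319.8, 245.1], [320.4, 291.4]]
-87 [[323.1, 244.9], [324.7, 291.1]]
-84 [[326.4, 244.5], [328.9, 290.6]]
-80 [[330.7, 243.8], [334.6, 289.7]]
```

The handle sprang back about 13° on release, to around 1.65 rad. That fits contact at about 1.59 rad with roughly 10 N left, as specified. Next I'll retighten the ring.

```bash
python3 - <<'E'
from workcell import manip
from h import *
z=manip.current_tool_pos();manip.move_straight([z[0],z[1],.25],.12)
o=lambda d:[np.pi,0,np.radians(d)]
d=128
manip.movep(pt(d,.0955,.25),o(d))
print(manip.move_straight(pt(d,.0955,.161),0.08,until_force=8))
f=manip.grab_frame("wrist");cv2.imwrite("pics/w7.png",f["pixels"])
print(manip.current_t(),manip.current_tool_pos(),manip.current_contact_force())
E
```

```text
False
22.9417 [ 0.48648513 -0.03483948  0.16153926] [ 0.31127262 -1.12344982  0.00443363]
```

View pics/w7.png

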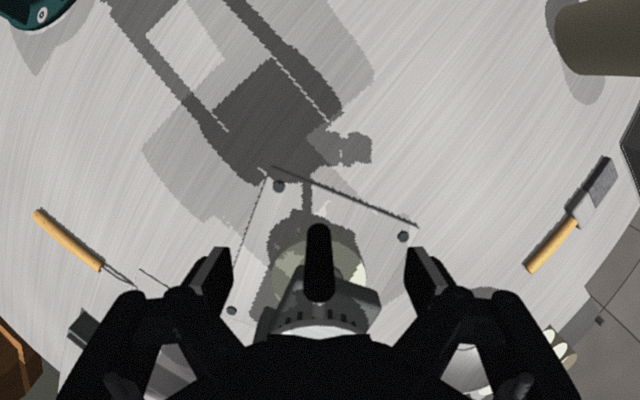

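The ring handle (318,262) is again centred between the fingers.

```bash
python3 - <<'E'
from workcell import manip
from h import *
o=lambda d:[np.pi,0,np.radians(d)]
manip.clamp(40);print(manip.current_finger_gap())
for d in (121,114,107,100,93,86,80,74.5):
    manip.move_straight(pt(d,.095,.161),0.06,orientation=o(d))
    e=est(manip);print(d,np.round(e,4),tang(manip,d),round(manip.current_t(),2))
manip.dwell(.3);print(est(manip))
manip.ungrasp()
z=manip.current_tool_pos();manip.move_straight([z[0],z[1],.25],.1)
manip.movep([0.56,-0.05,0.31],[np.pi,0,1.37])
import pickle
tp=(manip.current_tool_pos(),manip.current_ee_rot());f=manip.grab_frame("wrist");pickle.dump((tp,f),open("w8.pkl","wb"))
cv2.imwrite("pics/w8.png",cv2.resize(f["pixels"][105:255,260:400],None,fx=4,fy=4,interpolation=cv2.INTER_CUBIC))
f=manip.grab_frame("top");pickle.dump(f,open("t8.pkl","wb"));cv2.imwrite("pics/t8.png",f["pixels"])
f=manip.grab_frame("scene");cv2.imwrite("pics/s8.png",f["pixels"])
print(manip.current_t())
q=lambda P:np.round((wproj(pickle.load(open("w8.pkl","rb"))[1],*tp,P)-[260,105]+.5)*4-.5)
print("axis",q([*A,.16]))
for d in(74,77,80,84,90): print(d,"ring",q(pt(d,.095,.138)),q(pt(d,.095,.198)))
for d in(-93,-80,-75): print(d,"crank",q(pt(d,.034,.16)),q(pt(d,.034,.203)))
E
```

```text
0.14730418152000102
121 [1.208183e+02 9.550000e-02] [2.79 4.44 4.81] 23.93
114 [1.13911e+02 9.55000e-02] [1.19 2.95 5.36] 24.27
107 [1.068713e+02 9.550000e-02] [0.79 4.98 4.57] 24.62
100 [9.98559e+01 9.55000e-02] [0.49 6.07 4.79] 24.96
93 [92.8832  0.0955] [-0.29  4.92  4.79] 25.3
86 [85.9006  0.0955] [-1.11  5.43  4.68] 25.64
80 [79.9571  0.0954] [-2.04  5.19  4.37] 25.96
74.5 [74.4702  0.0954] [-2.73  4.61  5.37] 26.26
(np.float64(74.48651249543458), np.float64(0.0954150932726816))
28.825
axis [216. 525.]
74 ring [245. 148.] [248. 187.]
77 ring [225. 147.] [224. 185.]
80 ring [206. 147.] [200. 186.]
84 ring [180. 149.] [168. 188.]
90 ring [141. 155.] [121. 195.]
-93 crank [236. 637.] [236. 726.]
-80 crank [263. 630.] [267. 719.]
-75 crank [273. 626.] [279. 715.]
```

View pics/w8.png

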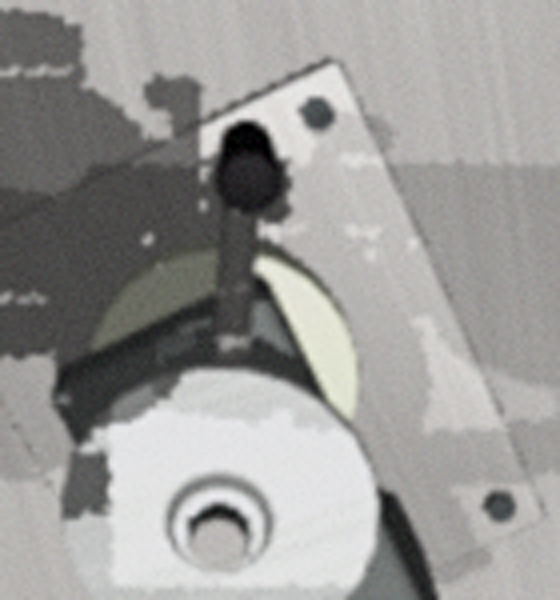

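View pics/s8.png

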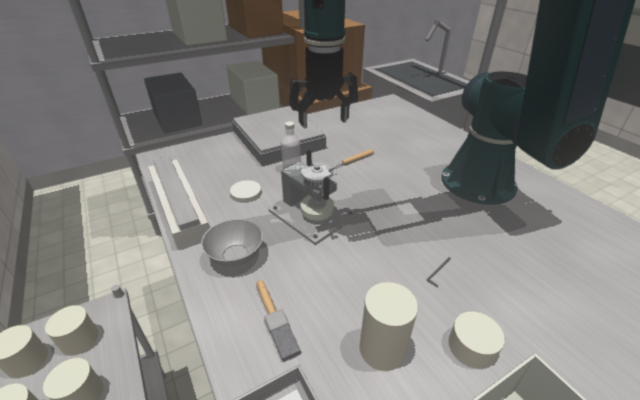

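The ring handle is at about 74°, so roughly 1.32 rad and tight, and the gripper is clear. The bottle and cheese haven't moved. I'll check that the wheel stayed put.

```bash
python3 - <<'E'
import pickle
from h import *
tp,f=pickle.load(open("w8.pkl","rb"))
cv2.imwrite("pics/w8b.png",cv2.resize(f["pixels"][205:325,260:400],None,fx=4,fy=4,interpolation=cv2.INTER_CUBIC))
for d in(-93,-85,-80,-75,-70): print(d,[np.round((wproj(f,*tp,pt(d,.034,z))-[260,205]+.5)*4-.5) for z in(.16,.203)])
a=pickle.load(open("d0.pkl","rb"))["top"]["pixels"].astype(int);b=pickle.load(open("t8.pkl","rb"))["pixels"].astype(int)
for n,s in(("cheese",np.s_[130:180,160:215]),("bottle",np.s_[190:230,450:482])):print(n,np.abs(a[s]-b[s]).mean())
E
```

```text
-93 [array([236., 237.]), array([236., 326.])]
-85 [array([253., 234.]), array([256., 322.])]
-80 [array([263., 230.]), array([267., 319.])]
-75 [array([273., 226.]), array([279., 315.])]
-70 [array([283., 222.]), array([290., 310.])]
cheese 17.71769696969697
bottle 14.41171875
```

View pics/w8b.png

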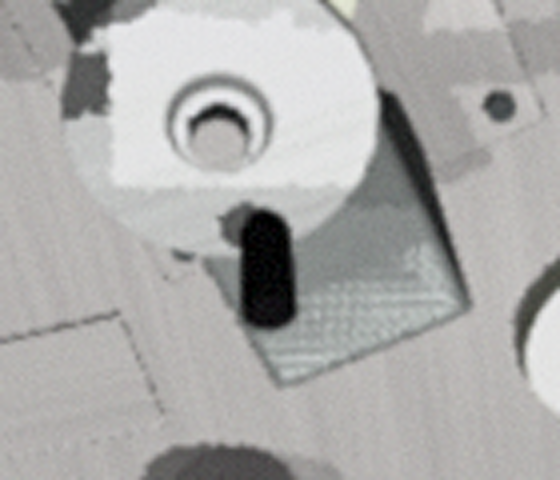

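The crank is at about -80°, matching its position after release, so tightening didn't move it. Handing in.

```bash
python3 - <<'E'
from workcell import manip
print(manip.current_joint_vel(),manip.current_contact_force()); manip.job_done(); print(manip.current_t())
E
```

```text
[ 0.00536939  0.00275198  0.00323285 -0.0025527   0.00119821 -0.0007961 ] [-0.21428367  1.05475579  0.84897096]
the job is handed in; nothing more can be done
the job is handed in; nothing more can be done
```

I reset the gauge stop and handed the job in, with the ring tight and the foot resting on the disc. The last clock reading before that was 28.8 s of the 67 s allowed. Foot pressure was never read directly, so the newton figures below come from wheel angles.

- **Loosening:** I gripped the ring lever and swung it from about 1.27 rad to about 0.38 rad.
- **Winding:** I turned the crank clockwise in small steps. The force on the tool began to fall at about 1.6 rad, and I stopped at about 1.87 rad, where the pressure was roughly 44 N.
- **Letting go of the wheel:** It sprang back about 13° to about 1.65 rad. That puts first contact near 1.59 rad, leaving about 10 N on the disc.
- **Tightening:** I swung the lever back to about 74°, which is about 1.32 rad, then opened the gripper and backed well clear.

**Last checks:**
- The wrist camera showed the ring lever at about 74°, and the crank had not moved during tightening (about -80°).
- The arm was at rest with only about 1 N of residual force.
- The tall cheese and bottle looked unmoved in the scene view. The pixel comparison in the top view was inconclusive: it showed some change, which I put down to the arm's moving shadow.
- The tangential force while winding read opposite to the sign I expected, so I relied on how it changed and on the spring-back.

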